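# Rock the angle gauge on the check stone until its pointer settles on the mark

## Task

Check the field angle gauge on the sprung check stone: take it gently by its grey handle (a squeeze of about 10 N is plenty, never above 20 N), lift it and stand its foot upright on the top of the stone's ridge for a moment, pressing only lightly. Then rock the gauge over sideways on the ridge until its free-swinging black pointer settles on the red mark, and finish while still holding it there, steady, foot on the stone. Do not let go at the end, and leave the bottle, the jar and the blue cap where they are.

Things in the scene. Friction and masses are not known exactly. Their poses are not given: they have to be found in the camera images.
- gauge: angle gauge, 0.26 kg, standing on the bench: flat aluminium foot 40 (x) x 80 (y) x 8 mm; on it an upright white plate 6 thick, 120 wide (y), 8 to 110 mm high; on top a grey handle 22 (x) x 34 (y) mm, 110 to 152 mm high. Origin: centre of the foot's underside; z up, x out of the dial face (looks away from the robot), y along the plate. Pointer and mark pivot on the dial at 98 mm height
- handle (a point): point inside the gauge's handle to grip, 132 mm above the underside of the foot, 20 mm below the handle's top; axes as the gauge's
- pointer (a joint): angle (rad) of the black pointer. It hangs freely by its weight and settles plumb in about 2 s; 0 when it points straight down the plate, positive when its tip is towards the gauge's +y. If the gauge's top leans towards its own +y by an angle a, the pointer settles at +a
- mark (a joint): angle of the red mark (rad), measured just as the pointer's, set somewhere from 0.22 to 0.48 (always towards the gauge's +y); it is stiff and stays where it was set
- pointer_tip (a point): tip of the black pointer, 62 mm from the pivot
- mark_centre (a point): point midway across the red mark (a radial bar 10 mm wide, from 53 to 85 mm from the pivot), 62 mm from the pivot, in the plane in which the pointer tip swings
- stone: uneven grey stone, 72 (x) x 56 (y) x 40 mm, on a spring carrier that only sinks straight down: it yields from 0.6 N, then 0.3 N per mm, over 14 mm. A rounded ridge (radius 10 mm) runs along the stone's x; lumps to either side are at least 13 mm lower. Origin: about the centre of its underside, 60 mm above the bench
- ridge (a point): highest point of the stone's ridge, 100 mm above the bench when not pressed: the foot's underside is to bear here; axes as the stone's
- stand: timber offcut under the stone, 110 (x) x 150 (y) x 30 mm, fixed to the bench, with a steel plate to 38 mm high under the stone; origin: centre of its underside on the bench
- bottle: bystander: white bottle with a red cap, radius 34, height 150 mm; origin: centre of its underside
- jar: bystander: clear jar with a white lid, radius 28, height 75 mm; origin: centre of its underside
- cap: bystander: blue screw cap lying on the bench, radius 18, height 13 mm; origin: centre of its underside
Mind the look-alikes: they are no part of the job. Leave any green look-alike of the gauge alone. There is more than one size of the stand; the one meant has the size given above.

How it is judged (in metres and radians):
On the way, in this order (a step that is already met when the one before it is completed fails the run):
1. the gauge is lifted off the bench in the fingers (height (world z) of gauge above 0.02 m and contact force between the fingers and gauge above 1 N), for 0.2 s.
2. the gauge stands upright (within 6 degrees) with its foot on the stone's ridge (contact force between gauge and stone above 0.3 N and angle between gauge's own z axis and vertical below 0.105 rad and horizontal distance between gauge and ridge below 0.02 m), for 0.2 s.
3. rocked over on the stone, the pointer has settled on the mark (contact force between gauge and stone above 0.3 N and distance between pointer_tip and mark_centre below 0.005 m and velocity of joint pointer between -0.3 and 0.3 rad/s), for 0.5 s.
At the end, for the whole second after the job is handed in: The program ends with the gauge still held in the fingers and at rest, its foot's centre within 25 mm of the ridge's top and bearing on the stone with more than 0.3 N, and the pointer at rest within 5 mm of the centre of the red mark (all of step 3 and distance between gauge and ridge below 0.025 m and height (world z) of gauge above 0.075 m and contact force between the fingers and gauge above 1 N and linear speed of gauge below 0.02 m/s); the arm keeps its last pose, push and grip.
It fails at once if the gauge is squeezed too hard (over about 20 N a finger) (contact force between the fingers and gauge above 44 N).
It fails at once if the gauge is pressed on the stone with more than 15 N (contact force between gauge and stone above 15 N).
It fails at once if the bottle is disturbed (distance of bottle from where it was at the start of the episode above 0.015 m).
It fails at once if the jar is disturbed (distance of jar from where it was at the start of the episode above 0.015 m).
It fails at once if the blue cap is disturbed (distance of cap from where it was at the start of the episode above 0.015 m).
It also fails if it takes over 51 s, if anything falls off the work surface, if the arm or the gripper's body presses on something with over 40 N, if the wrist force passes 120 N, or if a joint passes its speed limit or range.

## Robot

A 6-joint arm with a two-finger parallel gripper is mounted at the origin on the work surface. World frame = base frame: x ahead of the robot, y to its left, z up, the work surface at z = 0. Lengths are in mm, angles in rad, forces in N, time in s.
With the tool pointing down it reaches from about 275 to 1000 mm from the base axis. Payload 8.4 kg.
Tool frame: the origin (TCP) lies at the very end of the fingers, on their centre line; the grasp point (between the pads) lies 19 mm behind it; z points along the fingers, y is the line along which they close (so a half turn about z gives the same grasp; the last joint's range is limited). The gripper opens to 85 mm and grips with 20 to 120 N. Pads are 22 mm wide; open, the fingers measure 114 mm over their backs; the gripper's body (76 mm by 85 mm) begins 54 mm behind the grasp point. The pads swing forward as they close: fully open they stand 13 mm farther back than shut.
Start: joints at [-0.002, 0.353, 1.633, -0, 1.155, -0.002], TCP at [625.002, -0, 206.281] pointing down, gripper open.
Joint ranges: [-2.63, 2.63], [-0.92, 2.1], [0.06, 2.66], [-1.3, 4.44], [0, 2.69], [-3.02, 3.02]. Speed limits (rad/s): [2.22, 2.22, 2.79, 3.14, 3.14, 3.14].

## Interface

Orientations are given as [roll, pitch, yaw] about the fixed x, y, z axes, in that order (R = Rz(yaw) Ry(pitch) Rx(roll)).
In Python, from rig import sensors, grab_frame, camera_params, order gives the robot as it stands. The module is installed in compiled form; this text tells all that it offers.
- The arm moves only by the tool move_arm, never from a script. Its argument "motion" is a list of rows, each a list of 7 numbers: the turn, a rotation vector about the tool's x, y, z in a scale on which 1.0 is 180 degrees, then the shift along the tool's x, y, z in shares of 0.8 m (1.0 is 0.8 m), then the finger opening in m, from 0 to 0.0854. A call has 1 to 8 rows; each row is the pose to reach, as a shift and turn from the pose commanded when the call began, along the tool's axes at that moment; what a row does not reach only later rows make up. A row lasts 1/8 s, in which the tool goes at most 62.5 mm and 10.7 degrees, less where a joint would pass 70% of its speed; a pose out of reach is approached as far as the arm can. A call with a gripper value outside its range is refused whole. The fingers move at their own pace and stop on an object; "grip_force" is the grip in N (left out, the last holds). Time passes only in rows, so rows that repeat a pose let the fingers close. It gives the time, the measured TCP pose, the force, the opening and the grip force at its end, in the units of the state.
- sensors.sense(): the state, without advancing time (a new reading comes with each control period).
- grab_frame(name): name is "scene" or "side" or "wrist"; returns (picture, depth): 400x640x3 uint8, red, green, blue; 400x640 float32, mm along the optical axis (not along the pixel's ray), 0 where there is no reading.
- camera_params(name): a dict with "camera_matrix" (3x3 intrinsics, pixels), "k1" (the pictures are not rectified: a ray, as slopes to the right and down, at radius r is drawn at 1 + k1 r^2 times it, then the intrinsics apply), "world_from_camera" (4x4, takes a point from camera to world coordinates). Camera axes: x right, y down, z forward; pixel columns grow to the right and rows downward; lengths in mm; the calibration is good to about 2 mm. A picture is of the moment at which its call begins: read the wrist's pose just before it. camera_params takes no time and is no camera call; for the wrist camera it gives the pose at the moment of the call.
- order.sign_off(): hands the job in; it is judged then, once.
The state is a dict: "clock": time; "qpos": joint angles; "qvel": joint speeds; "joint_efforts": joint torques, N m; "eef_pos": TCP position; "tcp_rot": TCP orientation; "contact_force": force on the tool from outside, world axes, zero at the start; "wrist_torque": the same for the moment, N m; "opening": opening from 0.0 (shut) to 1.0 (fully open); "grasp_force": force on a finger pad.
Only numpy, scipy, OpenCV 4.12 (cv2) and the standard library are available. Lean on these libraries where they do the work, as an engineer would, in place of code of your own. Each camera call takes 0.05 s, during which the arm holds its last target. There are 200 camera calls.

## Working session

There is one attempt and no reset: what is moved stays moved. The work goes in short steps, Python scripts to look and compute and a tool call to move; the robot and the scene stay as the last step left them, time stands still between calls to the robot, and variables do not carry over. Pictures are saved under pics/ and viewed, at most 10 in all, crops included, and the job is handed in when it is done.

Besides the shell and the picture viewer there is one more tool, called after "Call:" in YAML: its name, and indented under it one key for each argument. move_arm: Moves the arm, as the interface text tells. Its arguments: {"type":"object","properties":{"motion":{"type":"array","items":{"type":"array","items":{"type":"number"}}},"grip_force":{"type":"number"}},"required":["motion"]}

```bash
mkdir -p pics
cat > h.py <<'E'
import numpy as np, cv2
from rig import sensors, grab_frame, camera_params, order
def grab(n):
    p=camera_params(n); im,d=grab_frame(n); return im,d,p
def ray(p,uv):
    K=np.array(p["camera_matrix"],float); T=np.array(p["world_from_camera"])
    uv=np.atleast_2d(np.array(uv,float))
    n=cv2.undistortPoints(uv.reshape(-1,1,2),K,np.array([p["k1"],0,0,0.])).reshape(-1,2)
    d=np.c_[n,np.ones(len(n))]
    return T[:3,3],d@T[:3,:3].T
def onz(p,uv,z):
    o,d=ray(p,uv); return o+d*((z-o[2])/d[:,2])[:,None]
def bydepth(p,uv,dep):
    o,d=ray(p,uv); return o+d*np.array(dep,float).reshape(-1,1)
def cloud(d,p):
    v,u=np.mgrid[:400,:640]
    return bydepth(p,np.c_[u.ravel(),v.ravel()],d.ravel()).reshape(400,640,3)
def save(n,im): cv2.imwrite(f"pics/{n}.png",im[...,::-1])
E
python3 - <<'E'
from h import *
for n in("scene","side"):
    im,d,p=grab(n); save(n,im); np.savez(n,im=im,d=d)
    print(n,np.round(p["world_from_camera"],2).tolist(),p["camera_matrix"],p["k1"],(d>0).mean())
print(sensors.sense())
E
```

```text
scene [[-0.38, 0.59, -0.71, 1276.96], [0.92, 0.23, -0.3, 316.05], [-0.01, -0.77, -0.63, 757.11], [0.0, 0.0, 0.0, 1.0]] [[403.32239708   0.         318.7361817 ]
 [  0.         403.32239708 199.44467756]
 [  0.           0.           1.        ]] -0.014722512187778002 0.995890625
side [[0.68, -0.41, 0.61, -341.77], [-0.74, -0.36, 0.57, -839.51], [-0.01, -0.84, -0.54, 921.99], [0.0, 0.0, 0.0, 1.0]] [[464.81644101   0.         322.95018361]
 [  0.         464.81644101 203.21919244]
 [  0.           0.           1.        ]] -0.05450589487753888 0.97415625
{'clock': 0.1, 'qpos': array([-2.39958051e-03,  3.53600472e-01,  1.63407594e+00, -3.10926533e-07,
        1.15522850e+00, -2.39542480e-03]), 'qvel': array([ 2.76611904e-04, -2.92238274e-03, -1.16514318e-03,  5.86679503e-05,
        1.81353627e-04, -1.07186974e-03]), 'joint_efforts': array([ 4.27485766e-04, -6.06356549e+01, -3.42817569e+01, -7.40920814e-05,
        3.91241178e-03, -4.99377973e-05]), 'eef_pos': array([6.24518962e+02, 1.31331403e-03, 2.05616386e+02]), 'tcp_rot': array([-3.14028039e+00, -2.85913251e-06,  1.57079229e+00]), 'contact_force': array([ 0.80671562,  0.48260721, -0.74723693]), 'wrist_torque': array([-0.01878565, -0.01229872, -0.02727524]), 'grasp_force': 0.0, 'opening': 0.9967009552258687}
```

View pics/scene.png

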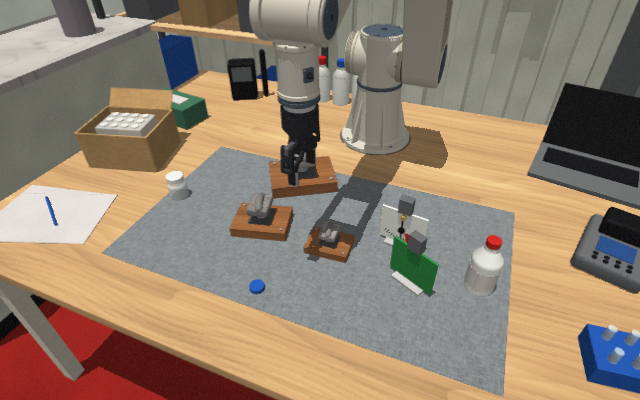

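View pics/side.png

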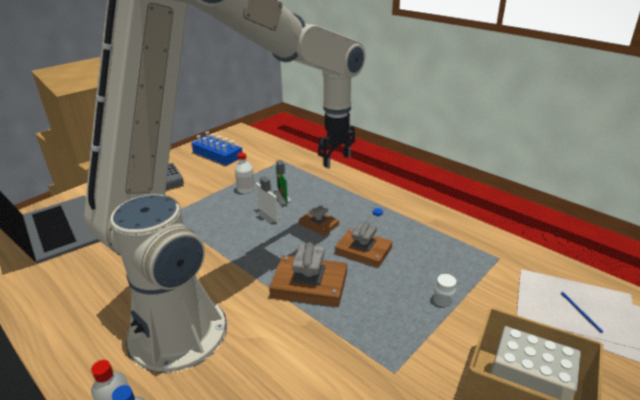

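The scene view shows the white gauge at (404,225) and its green look-alike at (415,265). There are three stands, at (303,178), (262,215) and (330,240), which I'll measure to tell apart. The bottle is at (487,265), the jar at (177,185) and the cap at (257,286).

Run:
```python
from h import *
for n in("scene","side"):
    z=np.load(n+".npz"); im,d=z["im"],z["d"]; p=camera_params(n); P=cloud(d,p)
    hsv=cv2.cvtColor(im,cv2.COLOR_RGB2HSV)
    mat=(P[...,0]>300)&(P[...,0]<950)&(abs(P[...,1])<450)&(d>0)
    br=mat&(hsv[...,0]<20)&(hsv[...,1]>90)&(P[...,2]>8)&(P[...,2]<60)
    k,l,s,c=cv2.connectedComponentsWithStats(br.astype(np.uint8))
    for i in range(1,k):
        if s[i,4]<80: continue
        q=P[l==i]; 
        zt=np.percentile(q[:,2],80); t=q[abs(q[:,2]-zt)<5]
        r=cv2.minAreaRect(t[:,:2].astype(np.float32))
        print(n,"brown",c[i].round(),s[i,4],"z",zt.round(1),"rect",np.round(r[0],1),np.round(r[1],1),round(r[2],1))
    # tall things above 40
    ab=mat&(P[...,2]>45)&(P[...,2]<170)
    k,l,s,c=cv2.connectedComponentsWithStats(ab.astype(np.uint8))
    for i in range(1,k):
        if s[i,4]<40: continue
        q=P[l==i]; print(n,"tall",c[i].round(),s[i,4],q.mean(0).round(),"zmax",np.percentile(q[:,2],[50,99]).round(1))
im=np.load("scene.npz")["im"]
a=cv2.resize(im[150:310,220:520],None,fx=2.6,fy=2.6,interpolation=cv2.INTER_CUBIC); save("crop1",a)
```

```text
scene brown [302. 181.] 1348 z 39.5 rect [ 360.4 -130.9] [147.8 195. ] 31.4
scene brown [262. 223.] 1281 z 29.8 rect [ 584.6 -149.6] [112.6 150.4] 14.0
scene brown [329. 245.] 830 z 23.4 rect [593.8  51.1] [ 85.7 111.8] 3.2
scene tall [306. 169.] 255 [ 380. -107.   68.] zmax [ 51.3 121.4]
scene tall [177. 181.] 188 [ 567. -435.   63.] zmax [65.3 76. ]
scene tall [259. 205.] 491 [ 594. -144.   83.] zmax [82.7 99.3]
scene tall [410. 238.] 2502 [580. 246.  95.] zmax [ 91.3 152.7]
scene tall [329. 231.] 325 [601.  53.  63.] zmax [62.8 75.1]
scene tall [486. 262.] 1235 [597. 418.  99.] zmax [ 99.1 150.8]
side brown [319. 224.] 425 z 24.6 rect [585.7  49.9] [ 87.4 114.4] 6.0
side brown [364. 249.] 968 z 31.4 rect [ 575.3 -152. ] [116.3 149.7] 14.3
side brown [319. 281.] 1510 z 41.3 rect [ 352.9 -134.3] [150.  193.7] 31.9
side tall [244. 170.] 439 [564. 403.  94.] zmax [ 93.6 152.6]
side tall [280. 176.] 269 [616. 258. 102.] zmax [101. 154.]
side tall [266. 194.] 426 [505. 212.  96.] zmax [ 91.9 153.8]
side tall [318. 211.] 174 [582.  44.  63.] zmax [63.4 75.9]
side tall [363. 232.] 366 [ 567. -158.   83.] zmax [ 83.7 102.1]
side tall [308. 264.] 1072 [ 342. -145.   94.] zmax [108.2 131.3]
side tall [441. 281.] 148 [ 547. -440.   70.] zmax [75.8 80.2]
```

View pics/crop1.png

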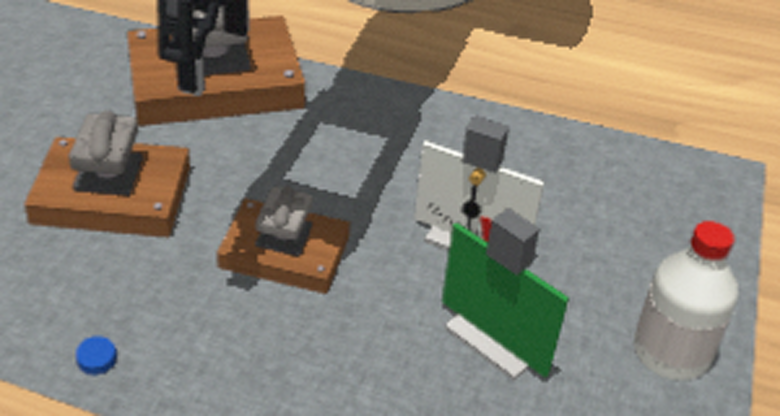

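The stand meant is the middle one at scene (262,223). It measures 112x150x30, against 148x195 and 86x112 for the other two. The white gauge with the red mark is at scene (404,225), and the green look-alike stands in front of it. Next I'll look from above with the wrist camera.

Run:
```python
from h import *
p=camera_params("wrist"); s=sensors.sense()
print(np.round(p["world_from_camera"],3).tolist(),p["camera_matrix"],s["eef_pos"])
```

```text
[[1.0, 0.0, -0.001, 624.243], [0.0, -0.961, -0.278, 71.273], [-0.001, 0.278, -0.961, 372.969], [0.0, 0.0, 0.0, 1.0]] [[339.76792694   0.         320.75789822]
 [  0.         339.76792694 191.43151968]
 [  0.           0.           1.        ]] [6.24518962e+02 1.31331403e-03 2.05616386e+02]
```

The rows are not in the units I measure in: shifts go in shares of 0.8 m and turns go in shares of 180 degrees. I convert before sending: -0.18 m / 0.8 = -0.225, 0.17 m / 0.8 = 0.2125.

Call:
move_arm:
  motion:
    - [0,0,0,0.0375,-0.025,-0.05,0.085]
    - [0,0,0,0.0875,-0.05,-0.1,0.085]
    - [0,0,0,0.1375,-0.075,-0.15,0.085]
    - [0,0,0,0.1875,-0.1,-0.2,0.07]
    - [0,0,0,0.2125,-0.125,-0.225,0.055]
    - [0,0,0,0.2125,-0.125,-0.225,0.05]
    - [0,0,0,0.2125,-0.125,-0.225,0.05]

```text
clock: 0.98
eef_pos: [524.9, 169.6, 385.4]
tcp_rot: [-3.141, 0.001, 1.571]
contact_force: [-0.1, -0.4, 0.2]
opening: 0.586
grasp_force: 0.0
```

Run:
```python
from h import *
im,d,p=grab("wrist"); save("w1",im); np.savez("w1",im=im,d=d,T=p["world_from_camera"])
print(np.round(p["world_from_camera"],3).tolist(),sensors.sense()["eef_pos"],sensors.sense()["clock"])
```

```text
[[1.0, 0.0, -0.0, 524.566], [0.0, -0.96, -0.279, 240.953], [-0.0, 0.279, -0.96, 552.668], [0.0, 0.0, 0.0, 1.0]] [524.99114686 169.24050091 385.02971125] 1.025
```

View pics/w1.png

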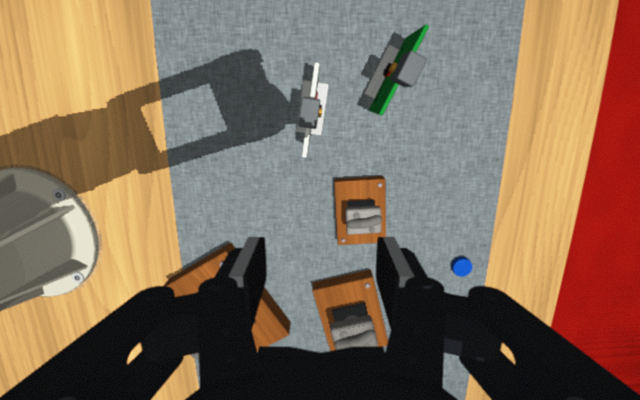

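The wrist view shows the gauge at (311,110) with its handle on top. The green look-alike is at (398,68), and the right stand with its stone is at (350,320).

```bash
cat > m.py <<'E'
from h import *
def fit(P,m,name):
    q=P[m]; r=cv2.minAreaRect(q[:,:2].astype(np.float32))
    print(name,m.sum(),"zmed",np.median(q[:,2]).round(1),"rect c",np.round(r[0],1),np.round(r[1],1),round(r[2],1)); return q
def meas(n,im,d,p):
    P=cloud(d,p); X,Y,Z=P[...,0],P[...,1],P[...,2]
    hs=cv2.cvtColor(im,cv2.COLOR_RGB2HSV)
    g=(d>0)&(X>440)&(X<580)&(Y>130)&(Y<300)
    print(n)
    h=g&(Z>143)&(Z<162); h&=hs[...,1]<60
    k,l,s,c=cv2.connectedComponentsWithStats(h.astype(np.uint8)); 
    for i in range(1,k):
        if s[i,4]>25: fit(P,l==i,f"handle {c[i].round(1)}")
    pl=g&(Z>100)&(Z<118)&(hs[...,2]>180)&(hs[...,1]<40)
    if pl.sum()>20:
        q=fit(P,pl,"platetop"); a=cv2.fitLine(q[:,:2].astype(np.float32),cv2.DIST_HUBER,0,.01,.01).ravel()
        print("  line dir deg",np.degrees(np.arctan2(a[1],a[0])),"ext",np.ptp((q[:,:2]-a[2:])@a[:2]))
    S=(d>0)&(X>520)&(X<640)&(Y>-220)&(Y<-90)&(Z<130)
    st=S&(Z>18)&(Z<34)&(hs[...,0]<20)&(hs[...,1]>90); 
    if st.sum()>20: fit(P,st,"stand")
    stn=S&(Z>60)&(hs[...,1]<60)
    if stn.sum()>20:
        q=P[stn]; print("stone zmax",np.percentile(q[:,2],[90,99,100]).round(1)); fit(P,stn,"stone")
        t=q[q[:,2]>np.percentile(q[:,2],99.5)-5]; a=cv2.fitLine(t[:,:2].astype(np.float32),cv2.DIST_HUBER,0,.01,.01).ravel()
        s=(t[:,:2]-a[2:])@a[:2]
        print("  ridge dir",np.degrees(np.arctan2(a[1],a[0])).round(1),"mean",t.mean(0).round(1),"mid",(a[2:]+a[:2]*(s.min()+s.max())/2).round(1),np.ptp(s).round(1))
E
python3 - <<'E'
from m import *
for n in ("scene","side","w1"):
    z=np.load(n+".npz"); p=camera_params(n if n!="w1" else "wrist")
    meas(n,z["im"],z["d"],p)
    if n=="w1":
        P=cloud(z["d"],p); print(P[300:352:4,352].round(0).tolist())
E
```

```text
scene
handle [406.9 200. ] 125 zmed 150.6 rect c [513.7 218.7] [33.7 24.4] 80.0
platetop 53 zmed 109.3 rect c [513.9 218.4] [117.    6.6] 81.7
  line dir deg 81.2604 ext 117.04748040087142
stand 793 zmed 28.9 rect c [ 580.1 -154.9] [119.7 129.9] 0.2
stone zmax [ 94.5  99.3 100.6]
stone 480 zmed 82.8 rect c [ 584.7 -149.5] [73.6 55.4] 15.0
  ridge dir 12.7 mean [ 588.2 -149.    97.1] mid [ 588. -149.] 40.8
side
handle [264.6 179.7] 51 zmed 151.4 rect c [509.1 215.5] [36.2 24.1] 81.6
stand 606 zmed 29.8 rect c [ 579.6 -154.8] [118.8 129.6] 0.2
stone zmax [ 95.5 102.1 103.5]
stone 344 zmed 84.0 rect c [ 575.4 -152.6] [74.7 56.1] 16.2
  ridge dir 15.4 mean [ 577.3 -151.7   99.7] mid [ 579.2 -150.7] 30.8
w1
handle [308.5 112.5] 567 zmed 151.2 rect c [510.2 218.8] [34.2 22.1] 81.9
platetop 252 zmed 109.1 rect c [510.3 218.1] [119.2   5.8] 81.5
  line dir deg 81.56989 ext 119.16960985138307
stand 1732 zmed 29.7 rect c [ 580.  -149.9] [115.3 130.2] 5.6
stone zmax [ 95.5  99.3 101. ]
stone 1177 zmed 84.1 rect c [ 578.6 -146.1] [70.  50.3] 13.1
  ridge dir 12.9 mean [ 583.2 -146.1   97.2] mid [ 581.1 -146.5] 51.0
[[580.0, -111.0, 30.0], [580.0, -120.0, 30.0], [579.0, -122.0, 38.0], [579.0, -131.0, 38.0], [579.0, -136.0, 41.0], [577.0, -124.0, 69.0], [576.0, -124.0, 79.0], [576.0, -129.0, 83.0], [576.0, -136.0, 84.0], [576.0, -143.0, 85.0], [575.0, -143.0, 94.0], [575.0, -148.0, 98.0], [532.0, 181.0, 484.0]]
```

Scaled: 0.15 m / 0.8 = 0.1875, 0.12 m / 0.8 = 0.15, 0.147 rad / 3.1416 = 0.0468.

Call:
move_arm:
  motion:
    - [0,0,0.0095,0.0125,-0.0038,0.0375,0.05]
    - [0,0,0.0255,0.0313,-0.0088,0.1,0.05]
    - [0,0,0.0382,0.05,-0.015,0.15,0.05]
    - [0,0,0.0468,0.0613,-0.0181,0.1875,0.05]
    - [0,0,0.0468,0.0613,-0.0181,0.1875,0.05]
    - [0,0,0.0468,0.0613,-0.0181,0.1875,0.05]

```text
clock: 1.78
eef_pos: [511.3, 218.5, 236.9]
tcp_rot: [3.141, -0.0, 1.424]
contact_force: [1.0, -0.3, 0.4]
opening: 0.584
grasp_force: 0.0
```

Run:
```python
from m import *
im,d,p=grab("wrist"); save("w2",im); np.savez("w2",im=im,d=d,T=p["world_from_camera"])
meas("w2",im,d,p); s=sensors.sense(); print(s["eef_pos"],s["tcp_rot"],s["contact_force"],s["clock"])
```

```text
w2
handle [319.7 186.5] 1234 zmed 151.6 rect c [510.4 219.4] [33.9 21.9] 81.2
platetop 450 zmed 109.5 rect c [510.3 219. ] [119.4   5.6] 81.7
  line dir deg 81.63217 ext 119.44849807923174
[511.56499998 218.59841286 237.44664953] [ 3.14019808e+00 -6.16014319e-04  1.42351691e+00] [ 0.20757449  0.50002789 -0.30745291] 1.825
```

Scaled: 0.122 m / 0.8 = 0.1525, -0.001 m / 0.8 = -0.0013.

Call:
move_arm:
  motion:
    - [0,0,0,0,-0.0006,0.0375,0.05]
    - [0,0,0,0,-0.0013,0.1,0.05]
    - [0,0,0,0,-0.0013,0.1375,0.05]
    - [0,0,0,0,-0.0013,0.1525,0.05]
    - [0,0,0,0,-0.0013,0.1525,0.045]
    - [0,0,0,0,-0.0013,0.1525,0.038]
    - [0,0,0,0,-0.0013,0.1525,0.032]
    - [0,0,0,0,-0.0013,0.1525,0.028]
  grip_force: 10

```text
clock: 2.82
eef_pos: [509.9, 219.3, 115.0]
tcp_rot: [3.141, -0.001, 1.424]
contact_force: [0.0, -0.4, 0.1]
opening: 0.33
grasp_force: 0.0
```

Scaled: 0.001 m / 0.8 = 0.0013.

Call:
move_arm:
  motion:
    - [0,0,0,0,0,0.0013,0.026]
    - [0,0,0,0,0,0.0013,0.024]
    - [0,0,0,0,0,0.0013,0.022]
    - [0,0,0,0,0,0.0013,0.021]
    - [0,0,0,0,0,0.0013,0.021]
    - [0,0,0,0,0,0.0013,0.021]
  grip_force: 10

```text
clock: 3.58
eef_pos: [509.7, 219.2, 113.4]
tcp_rot: [3.141, -0.0, 1.424]
contact_force: [1.1, -0.0, 2.4]
opening: 0.251
grasp_force: 20.0
```

Call:
move_arm:
  motion:
    - [0,0,0,0,0,0,0.0215]
    - [0,0,0,0,0,0,0.0217]
    - [0,0,0,0,0,0,0.0217]
  grip_force: 10

```text
clock: 3.95
eef_pos: [509.6, 219.2, 113.4]
tcp_rot: [3.141, -0.0, 1.424]
contact_force: [1.6, -0.6, 1.5]
opening: 0.254
grasp_force: 10.3
```

Scaled: -0.18 m / 0.8 = -0.225, -0.17 m / 0.8 = -0.2125.

Call:
move_arm:
  motion:
    - [0,0,0,0,0,-0.0125,0.0217]
    - [0,0,0,0,0,-0.0375,0.0217]
    - [0,0,0,0,0,-0.075,0.0217]
    - [0,0,0,0,0,-0.125,0.0217]
    - [0,0,0,0,0,-0.175,0.0217]
    - [0,0,0,0,0,-0.2125,0.0217]
    - [0,0,0,0,0,-0.225,0.0217]
    - [0,0,0,0,0,-0.225,0.0217]

```text
clock: 4.95
eef_pos: [509.2, 219.1, 293.0]
tcp_rot: [-3.141, 0.0, 1.424]
contact_force: [1.3, -0.4, -3.9]
opening: 0.255
grasp_force: 9.4
```

Scaled: 0.288 m / 0.8 = 0.36, 0.28 m / 0.8 = 0.35, -0.39 rad / 3.1416 = -0.1241.

Call:
move_arm:
  motion:
    - [0,0,0,0,0.0125,-0.025,0.0217]
    - [0,0,-0.0159,-0.005,0.05,-0.0625,0.0217]
    - [0,0,-0.0382,-0.0113,0.1125,-0.1,0.0217]
    - [0,0,-0.0637,-0.0175,0.1813,-0.125,0.0217]
    - [0,0,-0.0891,-0.0238,0.25,-0.1375,0.0217]
    - [0,0,-0.1082,-0.03,0.3125,-0.15,0.0217]
    - [0,0,-0.121,-0.0338,0.35,-0.15,0.0217]
    - [0,0,-0.1241,-0.0338,0.36,-0.15,0.0217]

```text
clock: 5.95
eef_pos: [791.5, 149.3, 408.9]
tcp_rot: [-3.137, -0.0, 1.813]
contact_force: [-0.3, -0.2, -3.9]
opening: 0.252
grasp_force: 9.2
```

Call:
move_arm:
  motion:
    - [0,0,0,0,0,0,0.0217]
    - [0,0,0,0,0,0,0.0217]
    - [0,0,0,0,0,0,0.0217]
    - [0,0,0,0,0,0,0.0217]
    - [0,0,0,0,0,0,0.0217]
    - [0,0,0,0,0,0,0.0217]
    - [0,0,0,0,0,0,0.0217]
    - [0,0,0,0,0,0,0.0217]

```text
clock: 6.95
eef_pos: [790.5, 150.2, 413.2]
tcp_rot: [-3.142, 0.0, 1.814]
contact_force: [0.3, 0.1, -1.9]
opening: 0.254
grasp_force: 9.2
```

Run:
```python
from h import *
s=sensors.sense(); print({k:np.round(s[k],4) for k in("clock","eef_pos","tcp_rot","contact_force","grasp_force","opening")})
im,d,p=grab("scene"); np.savez("s2",im=im,d=d)
T=np.array(p["world_from_camera"]); e=s["eef_pos"]
q=T[:3,:3].T@(e-T[:3,3]); K=p["camera_matrix"]; u,v=int(K[0,0]*q[0]/q[2]+K[0,2]),int(K[1,1]*q[1]/q[2]+K[1,2]); print(u,v)
save("s2c",cv2.resize(im[max(0,v-40):v+110,u-100:u+100],None,fx=4,fy=4,interpolation=cv2.INTER_CUBIC))
```

```text
{'clock': np.float64(6.95), 'eef_pos': array([790.4864, 150.206 , 413.2292]), 'tcp_rot': array([-3.1416,  0.    ,  1.8137]), 'contact_force': array([ 0.3458,  0.1152, -1.9131]), 'grasp_force': np.float64(9.1747), 'opening': np.float64(0.2543)}
343 161
```

View pics/s2c.png

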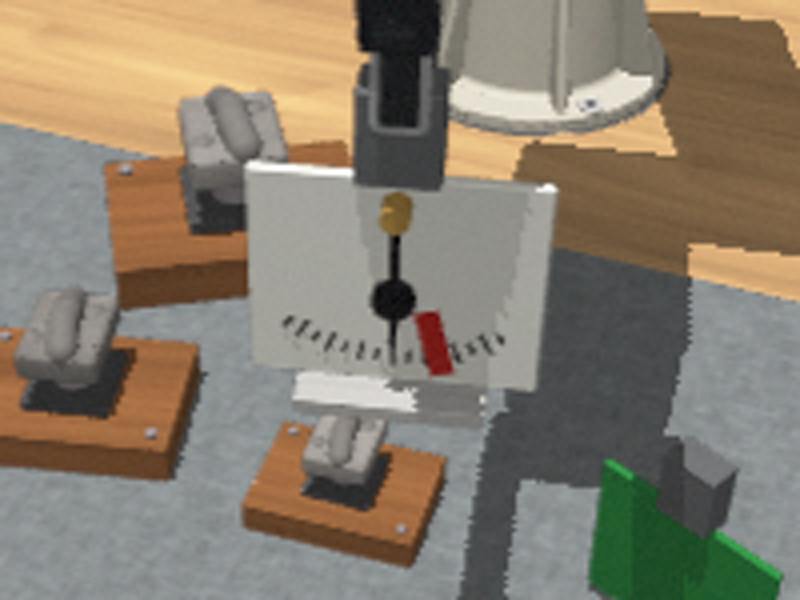

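The crop shows the gauge held upright. The gold pivot is at (396,212), the black pointer is plumb down to about (393,365), and the red bar is centred at about (434,342), towards +y.

```bash
cat > ang.py <<'E'
from h import *
def dial(im,p,e,yaw,tilt,d=None,dep=None):
    """in-plane (y,z of upright gauge-yaw frame, mm) of red pixels and gold pixels"""
    c,s=np.cos(yaw),np.sin(yaw); gx=np.array([c,s,0]); gy=np.array([-s,c,0])
    hs=cv2.cvtColor(im,cv2.COLOR_RGB2HSV)
    return gx,gy,hs
def plane(p,uv,gx,gy,org,off):
    o,dd=ray(p,uv); t=((org+gx*off-o)@gx)/(dd@gx); q=o+dd*t[:,None]-org
    return np.c_[q@gy,q[:,2]]
E
python3 - <<'E'
from ang import *
z=np.load("s2.npz"); im,d=z["im"],z["d"]; p=camera_params("scene")
e=np.array([790.5,150.2,413.2]); yaw=1.8137-np.pi/2
gx,gy,hs=dial(im,p,e,yaw,0)
reg=np.zeros((400,640),bool); reg[160:230,290:400]=1
H,S,V=[hs[...,i].astype(int) for i in range(3)]
red=reg&((H<8)|(H>172))&(S>120)&(V>80); gold=reg&(H>12)&(H<30)&(S>110)&(V>60)
gold[190:]=0; gold[:,355:]=0; gold[:,:330]=0
blk=reg&(V<45); blk[:172]=0; blk[:,:330]=0; blk[:,355:]=0
P=cloud(d,p)
for n,m in("red",red),("gold",gold): print(n,m.sum(),np.median((P[m]-e)@gx).round(1),np.argwhere(m).mean(0)[::-1].round(1))
wh=reg&(V>150)&(S<40)&(d>0); print("plate off",np.median((P[wh]-e)@gx).round(1))
org=e+np.array([0,0,-15.])
for off in (4,6,8):
    r=plane(p,np.argwhere(red)[:,::-1].astype(float),gx,gy,org,off); b=plane(p,np.argwhere(blk)[:,::-1].astype(float),gx,gy,org,off)
    g=plane(p,np.argwhere(gold)[:,::-1].astype(float),gx,gy,org,off)
    rect=cv2.minAreaRect(r.astype(np.float32)); a=np.linalg.svd(r-r.mean(0))[2][0]
    c=r.mean(0); 
    print(off,"red c",c.round(1),"gold",g.mean(0).round(1),"axis ang",np.arctan(-a[0]/a[1]).round(3),"rect",np.round(rect[1],1),
     "c ang wrt nominal",np.arctan2(c[0],-c[1]).round(3),"wrt gold",np.arctan2(*(c-g.mean(0))*[1,-1]).round(3),"R",np.hypot(*c).round(1))
    l=b[b[:,1]<-45]; t=b[(b[:,1]>-25)&(b[:,1]<-8)]; print("  ptr low",l.mean(0).round(1),len(l),"ptr hi",t.mean(0).round(1),len(t))
E
```

```text
red 89 7.3 [351.1 206.4]
gold 68 15.6 [341.6 173.4]
plate off 4.8
4 red c [ 15.6 -69.9] gold [-1.7 -4.9] axis ang 0.229 rect [ 9.5 32.8] c ang wrt nominal 0.22 wrt gold 0.26 R 71.6
  ptr low [ -1.3 -51.9] 61 ptr hi [ -1.4 -20.5] 8
6 red c [ 15.7 -68.2] gold [-1.5 -3.5] axis ang 0.229 rect [ 9.5 32.6] c ang wrt nominal 0.226 wrt gold 0.26 R 70.0
  ptr low [ -0.9 -51.2] 53 ptr hi [ -1.2 -20. ] 10
8 red c [ 15.8 -66.6] gold [-1.3 -2.1] axis ang 0.229 rect [ 9.4 32.5] c ang wrt nominal 0.234 wrt gold 0.26 R 68.4
  ptr low [ -1.  -50.7] 44 ptr hi [ -1.  -19.4] 12
```

Red mark angle is about 0.245 rad. Now I'll carry the gauge over to the ridge.

Call:
move_arm:
  motion:
    - [0,0,0,-0.0125,-0.0125,0.0063,0.0217]
    - [0,0,0,-0.0438,-0.05,0.025,0.0217]
    - [0,0,0,-0.0875,-0.1,0.05,0.0217]
    - [0,0,0,-0.1375,-0.1563,0.0813,0.0217]
    - [0,0,0,-0.1875,-0.2125,0.1125,0.0217]
    - [0,0,0,-0.2375,-0.2688,0.1438,0.0217]
    - [0,0,0,-0.2813,-0.3188,0.1688,0.0217]
    - [0,0,0,-0.3025,-0.3438,0.1875,0.0217]

```text
clock: 8.0
eef_pos: [579.7, -153.0, 262.7]
tcp_rot: [-3.141, 0.0, 1.812]
contact_force: [0.1, 1.1, -3.0]
opening: 0.258
grasp_force: 9.3
```

Call:
move_arm:
  motion:
    - [0,0,0,0,0,0,0.0217]
    - [0,0,0,0,0,0,0.0217]
    - [0,0,0,0,0,0,0.0217]
    - [0,0,0,0,0,0,0.0217]

```text
clock: 8.5
eef_pos: [582.4, -150.1, 263.6]
tcp_rot: [3.141, 0.0, 1.815]
contact_force: [0.5, -0.4, -2.5]
opening: 0.252
grasp_force: 10.5
```

Run:
```python
from h import *
s=sensors.sense(); print({k:np.round(s[k],4) for k in("clock","eef_pos","tcp_rot","contact_force","grasp_force","opening")})
im,d,p=grab("scene"); im2,d2,p2=grab("side")
def crop(im,p):
    T=np.array(p["world_from_camera"]); q=T[:3,:3].T@(s["eef_pos"]-[0,0,80]-T[:3,3]); K=p["camera_matrix"]
    u,v=int(K[0,0]*q[0]/q[2]+K[0,2]),int(K[1,1]*q[1]/q[2]+K[1,2])
    return cv2.resize(im[v-70:v+70,u-48:u+48],None,fx=4,fy=4,interpolation=cv2.INTER_CUBIC)
save("hov",np.hstack([crop(im,p),crop(im2,p2)]))
```

```text
{'clock': np.float64(8.5), 'eef_pos': array([ 582.4417, -150.088 ,  263.6499]), 'tcp_rot': array([3.1409e+00, 3.0000e-04, 1.8150e+00]), 'contact_force': array([ 0.5498, -0.3625, -2.4866]), 'grasp_force': np.float64(10.4804), 'opening': np.float64(0.2516)}
```

View pics/hov.png

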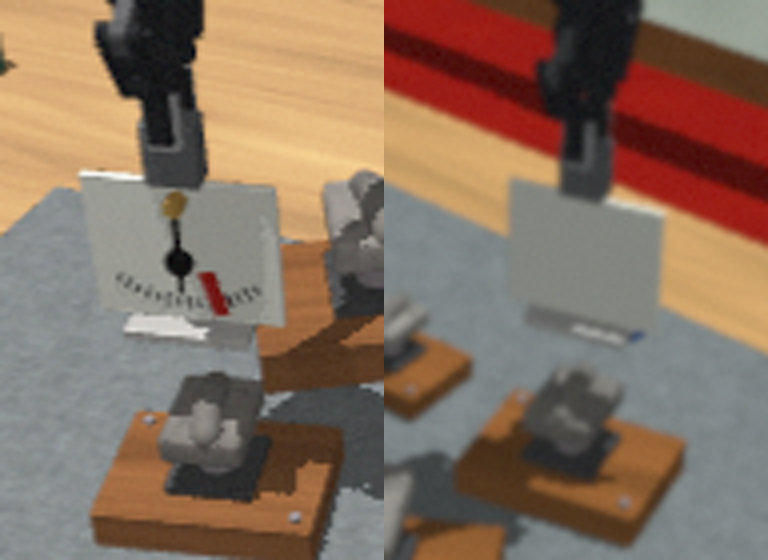

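Both views show the gauge upright directly over the ridge: foot at (190,330) and (585,328), ridge below it at (207,420) and (575,395). Lowering.

Scaled: 0.055 m / 0.8 = 0.0688, 0.053 m / 0.8 = 0.0663.

Call:
move_arm:
  motion:
    - [0,0,0,0,0,0.0188,0.0217]
    - [0,0,0,0,0,0.0375,0.0217]
    - [0,0,0,0,0,0.05,0.0217]
    - [0,0,0,0,0,0.0575,0.0217]
    - [0,0,0,0,0,0.0625,0.0217]
    - [0,0,0,0,0,0.0663,0.0217]
    - [0,0,0,0,0,0.0688,0.0217]
    - [0,0,0,0,0,0.0688,0.0217]

```text
clock: 9.6
eef_pos: [581.8, -150.9, 208.5]
tcp_rot: [3.141, 0.0, 1.814]
contact_force: [-0.1, 0.1, -0.7]
opening: 0.256
grasp_force: 11.3
```

Call:
move_arm:
  motion:
    - [0,0,0,0,0,0,0.0217]
    - [0,0,0,0,0,0,0.0217]
    - [0,0,0,0,0,0,0.0217]
    - [0,0,0,0,0,0,0.0217]

```text
clock: 10.1
eef_pos: [581.8, -150.8, 208.3]
tcp_rot: [3.141, 0.0, 1.814]
contact_force: [-1.0, 0.3, -0.8]
opening: 0.256
grasp_force: 11.2
```

Run:
```python
from h import *
f=[]
for i in range(5):
    s=sensors.sense(); f.append(np.r_[s["contact_force"],s["eef_pos"]])
    im,d,p=grab("side")
print(np.mean(f,0).round(2))
P=cloud(d,p); X,Y,Z=P[...,0],P[...,1],P[...,2]
```

```text
[-6.5000e-01 -7.0000e-02 -3.4000e-01  5.8180e+02 -1.5080e+02  2.0832e+02]
```

Contact is about 2 N and the gauge is upright. Now rocking about the ridge by 0.245 rad.

Scaled: 0.0275 m / 0.8 = 0.0344, 0.003 m / 0.8 = 0.0038, -0.245 rad / 3.1416 = -0.078.

Call:
move_arm:
  motion:
    - [0,-0.0064,0,0.0028,0,0.0003,0.0217]
    - [0,-0.0191,0,0.0084,0,0.0006,0.0217]
    - [0,-0.0318,0,0.0141,0,0.0009,0.0217]
    - [0,-0.0446,0,0.0198,0,0.0014,0.0217]
    - [0,-0.0573,0,0.0254,0,0.0021,0.0217]
    - [0,-0.0684,0,0.0303,0,0.0029,0.0217]
    - [0,-0.0748,0,0.033,0,0.0035,0.0217]
    - [0,-0.078,0,0.0344,0,0.0038,0.0217]

```text
clock: 11.35
eef_pos: [575.1, -123.7, 205.3]
tcp_rot: [3.142, 0.245, 1.814]
contact_force: [-1.1, -0.1, -0.2]
opening: 0.254
grasp_force: 11.3
```

Call:
move_arm:
  motion:
    - [0,0,0,0,0,0,0.0217]
    - [0,0,0,0,0,0,0.0217]
    - [0,0,0,0,0,0,0.0217]
    - [0,0,0,0,0,0,0.0217]
    - [0,0,0,0,0,0,0.0217]
    - [0,0,0,0,0,0,0.0217]
    - [0,0,0,0,0,0,0.0217]
    - [0,0,0,0,0,0,0.0217]

```text
clock: 12.35
eef_pos: [575.2, -124.1, 205.3]
tcp_rot: [3.142, 0.245, 1.814]
contact_force: [-1.3, 0.8, 0.0]
opening: 0.258
grasp_force: 11.2
```

Call:
move_arm:
  motion:
    - [0,0,0,0,0,0,0.0217]
    - [0,0,0,0,0,0,0.0217]
    - [0,0,0,0,0,0,0.0217]
    - [0,0,0,0,0,0,0.0217]
    - [0,0,0,0,0,0,0.0217]
    - [0,0,0,0,0,0,0.0217]
    - [0,0,0,0,0,0,0.0217]
    - [0,0,0,0,0,0,0.0217]

```text
clock: 13.35
eef_pos: [575.1, -124.1, 205.3]
tcp_rot: [-3.142, 0.245, 1.814]
contact_force: [-1.1, 0.2, -0.7]
opening: 0.254
grasp_force: 11.2
```

Run:
```python
from ang import *
f=[];ims=[]
for i in range(5):
    s=sensors.sense(); f.append(np.r_[s["contact_force"],s["eef_pos"]]); im,d,p=grab("scene"); ims.append(im)
im2,d2,p2=grab("side"); np.savez("s3",im=im,d=d,im2=im2,d2=d2)
print(np.mean(f,0).round(2),s["tcp_rot"],s["grasp_force"],s["clock"])
def crop(im,p):
    T=np.array(p["world_from_camera"]); q=T[:3,:3].T@(s["eef_pos"]-[0,0,60]-T[:3,3]); K=p["camera_matrix"]
    u,v=int(K[0,0]*q[0]/q[2]+K[0,2]),int(K[1,1]*q[1]/q[2]+K[1,2]); print(u,v)
    return cv2.resize(im[v-50:v+50,u-50:u+50],None,fx=4,fy=4,interpolation=cv2.INTER_CUBIC)
save("rock",np.hstack([crop(im,p),crop(im2,p2)]))
# tilt from plate back pixels, upright plane frame
```

```text
[-7.8000e-01  4.6000e-01 -5.0000e-01  5.7514e+02 -1.2412e+02  2.0529e+02] [3.14153978 0.24501906 1.81379513] 11.189465671777725 13.55
267 183
356 210
```

View pics/rock.png

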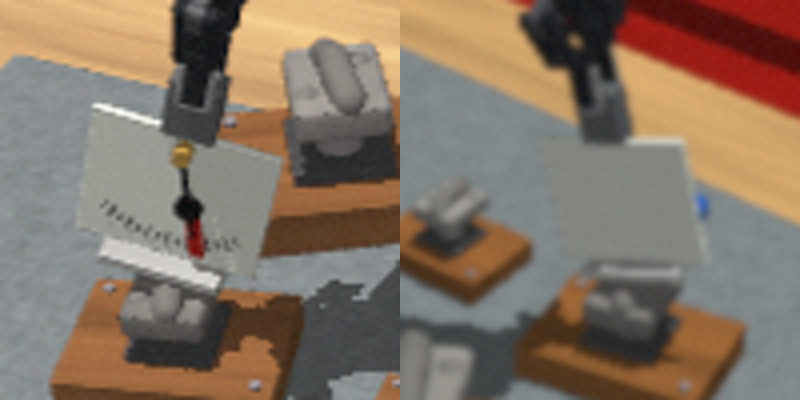

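The views show the foot resting tilted on the ridge, with the pointer lying over the red bar at (194,235). I'll check the offset numerically.

Run:
```python
from ang import *
z=np.load("s3.npz"); im=z["im"]; p=camera_params("scene"); a=.245
e=np.array([575.1,-124.1,205.3]); yaw=1.8138-np.pi/2
gx,gy,hs=dial(im,p,e,yaw,0); H,S,V=[hs[...,i].astype(int) for i in range(3)]
reg=np.zeros((400,640),bool); reg[165:202,255:280]=1
red=reg&((H<8)|(H>172))&(S>110)&(V>50); blk=reg&(V<50)&(S<120)
org=e-15*(gy*np.sin(a)+np.array([0,0,np.cos(a)]))
for off in(6,9):
    r=plane(p,np.argwhere(red)[:,::-1].astype(float),gx,gy,org,off); b=plane(p,np.argwhere(blk)[:,::-1].astype(float),gx,gy,org,off)
    print(off,"red",r.mean(0).round(1),len(r),"edges",r.min(0).round(1),r.max(0).round(1))
    for lo,hi in((-25,-5),(-45,-25),(-65,-45)):
        k=(b[:,1]>lo)&(b[:,1]<hi); print(lo,hi,k.sum(),b[k].mean(0).round(1) if k.any() else "")
    for lo,hi in((-62,-50),(-75,-62),(-90,-75)):
        k=(r[:,1]>lo)&(r[:,1]<hi); print(" red",lo,hi,k.sum(),(r[k].min(0).round(1),r[k].max(0).round(1)) if k.any() else "")
```

```text
6 red [ -2. -71.] 30 edges [ -6.9 -83.2] [  2.4 -56.6]
-25 -5 2 [ -3.5 -21. ]
-45 -25 16 [ -3.7 -38.7]
-65 -45 16 [ -4.3 -49.6]
 red -62 -50 5 (array([ -4.9, -60.4]), array([  0.7, -56.6]))
 red -75 -62 14 (array([ -6.2, -73.6]), array([  2.4, -63.1]))
 red -90 -75 11 (array([ -6.9, -83.2]), array([  1.5, -76. ]))
9 red [ -1.  -68.5] 30 edges [ -5.9 -80.8] [  3.4 -54.3]
-25 -5 3 [ -2.6 -20.3]
-45 -25 19 [ -2.2 -38.7]
-65 -45 12 [ -4.2 -48.2]
 red -62 -50 8 (array([ -4.2, -61.3]), array([  1.7, -54.3]))
 red -75 -62 15 (array([ -5.5, -74.4]), array([  3.4, -63.7]))
 red -90 -75 7 (array([ -5.9, -80.8]), array([  2.2, -76.8]))
```

The pointer is within about 1.5 mm of the mark's centre (5 mm allowed), with about 2 N on the stone and everything steady. Handing in.

```bash
python3 -c "
from rig import order
print(order.sign_off())"
```

```text
the job is handed in; nothing more can be done
None
```

The job is handed in: the gauge is still held at about 11 N, rocked 0.245 rad on the ridge with roughly 2 N on the stone, and its pointer measured about 1.5 mm from the red mark's centre (no verdict was returned).

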